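# Mesh the beater with the mixer drive and hold it home

## Robot

A 6-joint arm with a two-finger parallel gripper is mounted at the origin on the work surface. World frame = base frame: x ahead of the robot, y to its left, z up, the work surface at z = 0. Lengths are in mm, angles in rad, forces in N, time in s.
With the tool pointing down it reaches from about 275 to 1000 mm from the base axis. Payload 8.4 kg.
Tool frame: the origin (TCP) lies at the very end of the fingers, on their centre line; the grasp point (between the pads) lies 19 mm behind it; x points along the fingers, y is the direction in which the jaws open and shut, and the axes are right-handed (so a half turn about x gives the same grasp; the last joint's range is limited). The gripper opens to 85 mm and grips with 20 to 120 N. Pads are 22 mm wide; open, the fingers measure 114 mm over their backs; the gripper's body (76 mm by 85 mm) begins 54 mm behind the grasp point. The pads swing forward as they close: fully open they stand 13 mm farther back than shut.
Start: joints at [-1.168, 0.353, 1.633, -0, 1.155, -0.002], TCP at [246.146, -574.491, 231.281] pointing down, gripper open.
Joint ranges: [-2.63, 2.63], [-0.92, 2.1], [0.06, 2.66], [-1.3, 4.44], [0, 2.69], [-3.02, 3.02]. Speed limits (rad/s): [2.22, 2.22, 2.79, 3.14, 3.14, 3.14].

## Interface

Orientations are given as [roll, pitch, yaw] about the fixed x, y, z axes, in that order (R = Rz(yaw) Ry(pitch) Rx(roll)).
In Python, from rig import r, grab_frame, camera_params, sign_off gives the robot as it stands.
- The arm moves only by the tool drive_tool, never from a script. Its argument "rows" is one flat list of numbers, 7 for each row, row after row: the shift along the tool's x, y, z in mm, then the turn, a rotation vector about the tool's x, y, z in degrees, then the opening in per cent of the stroke, from 0 (shut) to 100 (fully open). In form: [x, y, z, rx, ry, rz, fingers, x, y, z, rx, ry, rz, fingers, ...]. A call has 1 to 10 rows; each row is the pose to reach, as a shift and turn from the pose measured when the call began, along the tool's axes at that moment; what a row does not reach only later rows make up. A row lasts 1/8 s, in which the tool goes at most 62.5 mm and 10.7 degrees, less where a joint would pass 70% of its speed; a pose out of reach is approached as far as the arm can. A call with a gripper value outside its range is refused whole. The fingers move at their own pace and stop on an object; "newtons" is the grip in N (left out, the last holds). Time passes only in rows, so rows that repeat a pose let the fingers close. It gives the time, the measured TCP pose, the force and the opening at its end, in the units of the state.
- r.sense(): the state, without advancing time (a new reading comes with each control period).
- grab_frame(name): name is "scene" or "top" or "wrist"; returns the picture (384x512x3 uint8, red, green, blue); there is no depth.
- camera_params(name): a dict with "vertical_fov" (degrees; the focal length in pixels is half the picture's height over the tangent of half this angle, whatever the lens; pixels are square), "cx", "cy" (the principal point, pixels), "k1" (the pictures are not rectified: a ray, as slopes to the right and down, at radius r is drawn at 1 + k1 r^2 times it, then the intrinsics apply), "pose" (4x4, takes a point from camera to world coordinates); the wrist camera has in their place "tool_from_camera" (4x4, takes a point from camera to tool coordinates, whose origin is the TCP and whose axes are the tool frame's). Camera axes: x right, y down, z forward; pixel columns grow to the right and rows downward; lengths in mm; the calibration is good to about 2 mm. A picture is of the moment at which its call begins: read the wrist's pose just before it. camera_params takes no time and is no camera call.
- sign_off(): hands the job in, once; it reports no verdict.
The state is a dict: "clock": time; "qpos": joint angles; "qvel": joint speeds; "joint_efforts": joint torques, N m; "eef_pos": TCP position; "tcp_rot": TCP orientation; "contact_force": force on the tool from outside, world axes, zero at the start; "wrist_torque": the same for the moment, N m; "opening": opening from 0.0 (shut) to 1.0 (fully open).
Only numpy, scipy, OpenCV 4.12 (cv2) and the standard library are available. Lean on these libraries where they do the work, as an engineer would, in place of code of your own. Each camera call takes 0.05 s, during which the arm holds its last target.

## Task

Take the beater out of its wooden stand by its blue grip, turn it so the two orange wings of its stem line up with the orange marks of the slot on the mixer's steel drive, and slide it straight down into the drive against the spring until its flange sits flush on the steel. Finish while still holding it pressed fully home (the spring lifts it if you let up; I will do up the lock while you hold), and leave the bowl, jar and whisk where they are.

Things in the scene. Friction and masses are not known exactly. Their poses are not given: they have to be found in the camera images.
- beater_grip (a point): Loose mixer beater, 0.18 kg, 142 mm tall, upright in its stand. This point: centre of its blue flat grip, 28 (x) x 14 (y) x 50 (z) mm, pinched across y; below the grip a black disc, radius 20, its top 25 mm under this point. Axes: z up the stem, x along the orange wings and steel side loops (loops reach 45 mm out, 31 to 78 mm below this point). A half turn about z changes nothing.
- beater_key (a point): Point on the beater's axis at the underside of its steel flange (radius 27, 6 mm thick), 87 mm below the grip centre; same axes. Under it the orange wing key, 38 (x) x 8 (y) mm, 16 mm tall, its lower 4 mm a V-shaped edge along x, then a round nose, radius 6.5 mm, tapered at its tip, ending 30 mm below this point.
- drive_mouth (a point): Centre of the top face of the steel drive block on the mixer, 62 (x) x 52 (y) mm, top 120 mm above the counter. Axes turn with the drive: z up, x along the slot with orange marks at its two ends. Slot 46 (x) x 13 (y) mm, middle well 20 x 20 mm, 35 mm deep. The wings enter only when along the slot (either way round). Fully home, the flange's underside rests on this face.
- drive (a joint): Turn of the drive about its upright axis relative to the mixer, rad, counterclockwise from above positive, range -1.6 to 1.6; it stays where left by friction (about 0.2 N m).
- pin (a joint): Red spring pin in the drive's well, m pressed down: 0 up (its top 20 mm below the drive's top face, where the beater's nose meets it), 0.010 with the beater fully home (stop at 0.012). The spring pushes up with 4 N at 0 and 9 N at 0.010.
- mixer: White low mixer base, fixed to the counter, 280 (x) by 210 (y) by 85 mm, origin under its centre; the drive's axis passes through the origin.
- stand: Light wooden stand for the beater, fixed, 110 by 110 by 45 mm, origin under its centre; round hole of 44 mm diameter, 36 mm deep, in the middle of the top; the flange rests on the top.
- bowl: Empty stainless mixing bowl, bystander, rim radius 90 mm, 80 mm tall, origin under its centre.
- jar: Small glass jar with a brass-coloured twist cap, bystander, radius 33 mm, 85 mm tall, origin under its centre.
- whisk: Dough whisk lying on the counter, bystander, beech handle and wire loops along its x, about 300 mm long.
Not all that is in view belongs to the job. What is shaped like the part that bears beater_grip but purple is not meant.

How it is judged:
By the outcome, as a careful person would: the job done as asked, in the order asked, and still so for the second after the job is handed in, while the arm keeps its last pose, push and grip.
It also fails if it takes over 42 s, if anything falls off the work surface, if the arm or the gripper's body presses on something with over 40 N, if the wrist force passes 120 N, or if a joint passes its speed limit or range.

## Working session

There is one attempt and no reset: what is moved stays moved. The work goes in short steps, Python scripts to look and compute and a tool call to move; the robot and the scene stay as the last step left them, time stands still between calls to the robot, and variables do not carry over. Pictures are saved under pics/ and viewed, and the job is handed in when it is done.

Besides the shell and the picture viewer there is one more tool, called after "Emit:" as name(argument=value, ...) on one line, values as JSON. drive_tool: Moves the arm, as the interface text tells. Its arguments: {"type":"object","properties":{"rows":{"type":"array","items":{"type":"number"}},"newtons":{"type":"number"}},"required":["rows"]}

```bash
ls; mkdir -p pics; python3 - <<'E'
from rig import r, grab_frame, camera_params
import cv2,json
print(r.sense())
for n in ["scene","top","wrist"]:
    f=grab_frame(n); cv2.imwrite(f"pics/{n}0.png",f[:,:,::-1]); print(n,camera_params(n))
E
```

```text
pics
{'clock': 0.0, 'qpos': array([-1.16840264e+00,  3.53628264e-01,  1.63416317e+00,  2.11806512e-05,
        1.15518561e+00, -2.39446396e-03]), 'qvel': array([-9.52192303e-04, -4.72281094e-04, -8.99153690e-05, -5.81765087e-04,
        1.00210680e-03,  2.09763273e-03]), 'joint_efforts': array([ 1.78792379e-03, -6.05247045e+01, -3.42059076e+01, -6.39670861e-05,
        9.25193424e-03,  5.66118352e-07]), 'eef_pos': array([ 245.95847628, -574.03880575,  230.56167425]), 'tcp_rot': array([-1.58717856,  1.56941181,  1.95919368]), 'contact_force': array([-0.65048554, -0.5239516 , -0.17024794]), 'wrist_torque': array([ 0.03361688, -0.02622866, -0.01252611]), 'opening': 0.9967074243689199}
scene {'vertical_fov': 46.73866689460137, 'cx': 262.1821413030203, 'cy': 193.84056159306084, 'k1': -0.10333664167813285, 'pose': array([[ 9.01853288e-01,  2.64332706e-01, -3.41743862e-01,
         9.73774045e+02],
       [ 4.31925580e-01, -5.33229581e-01,  7.27397077e-01,
        -7.32975285e+02],
       [ 1.00469014e-02, -8.03613361e-01, -5.95066908e-01,
         6.73194939e+02],
       [ 0.00000000e+00, 
[... 312 characters left out ...]
2,  2.05194911e-02,
        -4.96949969e+01],
       [-2.31356836e-02, -8.76980725e-02, -9.95878400e-01,
         1.29630786e+03],
       [ 0.00000000e+00,  0.00000000e+00,  0.00000000e+00,
         1.00000000e+00]])}
wrist {'vertical_fov': 68.96292998177427, 'cx': 253.12633932718444, 'cy': 191.22136921312517, 'k1': -0.0083139579289121, 'tool_from_camera': array([[ 1.16358635e-04, -2.63627450e-01,  9.64624566e-01,
        -1.42336148e+02],
       [ 9.99999988e-01,  1.33390288e-04, -8.41708732e-05,
         1.23703206e+00],
       [-1.06481796e-04,  9.64624564e-01,  2.63627463e-01,
        -6.75461177e+01],
       [ 0.00000000e+00,  0.00000000e+00,  0.00000000e+00,
         1.00000000e+00]])}
```

View pics/scene0.png

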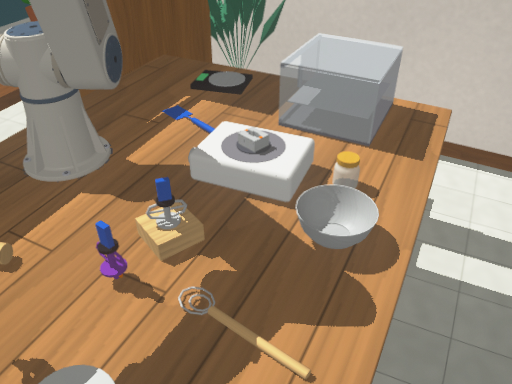

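View pics/top0.png

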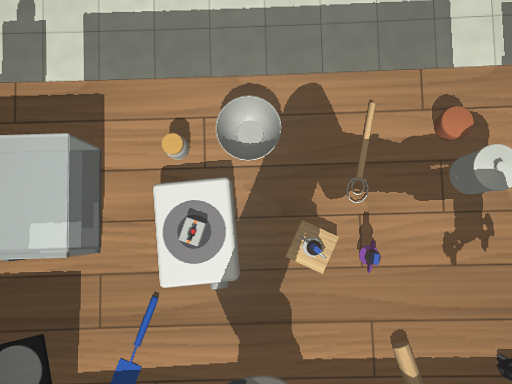

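View pics/wrist0.png

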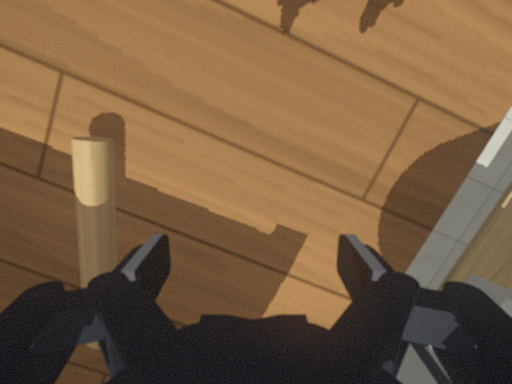

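The top view shows the beater at about (314,247) in its stand and the drive at about (193,232). The purple-based decoy is at (370,257). I'll enlarge both areas.

```bash
cat > h.py <<'E'
import numpy as np, cv2
from scipy.spatial.transform import Rotation as R
from rig import r, grab_frame, camera_params
def K(p): 
    f=192/np.tan(np.radians(p['vertical_fov']/2)); return np.array([[f,0,p['cx']],[0,f,p['cy']],[0,0,1]])
def campose(name,s=None):
    p=camera_params(name)
    if name!='wrist': return p,np.array(p['pose'])
    T=np.eye(4);T[:3,:3]=R.from_euler('xyz',s['tcp_rot']).as_matrix();T[:3,3]=s['eef_pos']
    return p,T@np.array(p['tool_from_camera'])
def ray(name,uv,s=None):
    p,T=campose(name,s)
    d=cv2.undistortPoints(np.array([[uv]],float),K(p),np.array([p['k1'],0,0,0]))[0,0]
    return T[:3,3],T[:3,:3]@np.array([d[0],d[1],1])
def onz(name,uv,z,s=None):
    o,d=ray(name,uv,s); return o+d*(z-o[2])/d[2]
def proj(name,P,s=None):
    p,T=campose(name,s); P=np.atleast_2d(P)
    q=(P-T[:3,3])@T[:3,:3]
    return cv2.projectPoints(q,np.zeros(3),np.zeros(3),K(p),np.array([p['k1'],0,0,0]))[0][:,0]
def two(n1,u1,n2,u2,s1=None,s2=None):
    o1,d1=ray(n1,u1,s1);o2,d2=ray(n2,u2,s2)
    t=np.linalg.lstsq(np.c_[d1,-d2],o2-o1,rcond=None)[0]
    a=o1+t[0]*d1;b=o2+t[1]*d2; return (a+b)/2,np.linalg.norm(a-b)
def crop(img,x,y,w,h,k,fn):
    cv2.imwrite(fn,cv2.resize(img[y:y+h,x:x+w],None,fx=k,fy=k,interpolation=cv2.INTER_CUBIC))
E
python3 - <<'E'
from h import *
t=cv2.imread('pics/top0.png');s=cv2.imread('pics/scene0.png')
a=[cv2.resize(i,(400,300),interpolation=cv2.INTER_CUBIC) for i in (t[217:277,274:354],t[202:262,153:233],s[170:260,120:240],s[110:170,213:293])]
cv2.imwrite('pics/c1.png',np.vstack([np.hstack(a[:2]),np.hstack(a[2:])]))
E
```

```text
(no output)
```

View pics/c1.png

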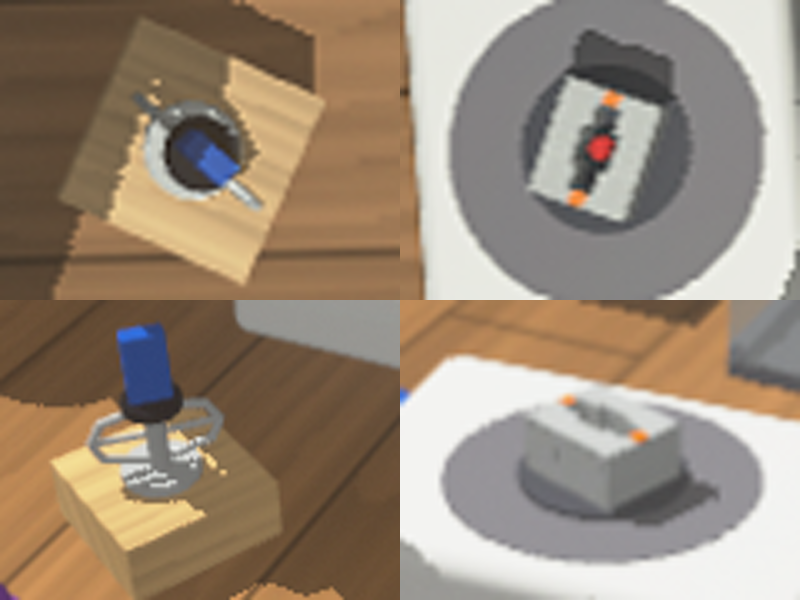

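```bash
python3 - <<'E'
from h import *
print('grip top',onz('top',(317.5,249.5),157),'flange',onz('top',(313,246.6),51),'disc',onz('top',(314.5,247.4),107))
a=onz('top',(301.8,237),78);b=onz('top',(326,258),78);d=b-a;print(a,b,(a+b)/2,np.linalg.norm(d),np.degrees(np.arctan2(d[1],d[0])))
# scene triangulation grip top ctr: crop3 scale 400/120
print('grip top scene',onz('scene',(120+141/3.333,170+30/3.333),157))
a=onz('top',(195.4,221.6),120);b=onz('top',(188.4,241.6),120);d=b-a;print('drive',a,b,(a+b)/2,np.linalg.norm(d),np.degrees(np.arctan2(d[1],d[0])))
a=onz('scene',(213+168/5,110+100/5),120);b=onz('scene',(213+240/5,110+135/5),120);d=b-a;print('drive',a,b,(a+b)/2,np.linalg.norm(d),np.degrees(np.arctan2(d[1],d[0])))
s=r.sense();M=R.from_euler('xyz',s['tcp_rot']).as_matrix();print(M.round(3))
E
```

```text
grip top [ 465.5523725  -154.29692007  157.        ] flange [ 468.53174744 -152.1588782    51.        ] disc [ 468.72442751 -151.34965279  107.        ]
[ 495.82482583 -121.16360853   78.        ] [ 438.84019589 -183.08105511   78.        ] [ 467.33251086 -152.12233182   78.        ] 84.14878632937314 -132.62436785273854
grip top scene [ 471.98427491 -146.78951276  157.        ]
drive [544.27801597 155.5783339  120.        ] [493.28263155 174.41366197 120.        ] [518.78032376 164.99599793 120.        ] 54.3626601284399 159.72811017956354
drive [499.21786267 176.91457787 120.        ] [548.84031631 160.21111359 120.        ] [524.02908949 168.56284573 120.        ] 52.35831952561182 -18.60379967379009
[[-0.     0.394 -0.919]
 [ 0.001 -0.919 -0.394]
 [-1.    -0.001 -0.   ]]
```

Emit:
drive_tool(rows=[0,-60,-75,-6,0,0,100,0,-110,-140,-12,0,0,100,0,-160,-200,-18,0,0,100,0,-210,-260,-24,0,0,100,0,-260,-320,-24,0,0,100,0,-301,-371,-24,0,0,100,0,-301,-371,-24,0,0,100,0,-301,-371,-24,0,0,100,0,-301,-371,-24,0,0,100,0,-301,-371,-24,0,0,100])

```text
clock: 1.4
eef_pos: [468.2, -151.6, 230.9]
tcp_rot: [-1.467, 1.57, 2.499]
contact_force: [0.2, -0.7, 0.2]
opening: 0.999
```

```bash
cat > snap.py <<'E'
from h import *
import sys,pickle
n=sys.argv[1]; cam=sys.argv[2] if len(sys.argv)>2 else 'wrist'
s=r.sense(); f=grab_frame(cam)[:,:,::-1].copy(); cv2.imwrite(f'pics/{n}.png',f); pickle.dump(s,open(f'pics/{n}.pkl','wb'))
cv2.imwrite(f'pics/{n}_v.png',cv2.resize(f,(800,600),interpolation=cv2.INTER_CUBIC))
print(s['clock'],s['eef_pos'].round(2),s['qpos'].round(3),s['contact_force'].round(2),s['opening'])
print(R.from_euler('xyz',s['tcp_rot']).as_matrix().round(4))
E
python3 snap.py w1
```

```text
1.4 [ 468.15 -151.57  230.88] [-0.316  0.146  1.91   0.     1.086  0.43 ] [ 0.21 -0.71  0.23] 0.9989298554046976
[[-1.000e-03  7.342e-01 -6.790e-01]
 [ 7.000e-04 -6.790e-01 -7.342e-01]
 [-1.000e+00 -1.200e-03  1.000e-04]]
```

View pics/w1_v.png

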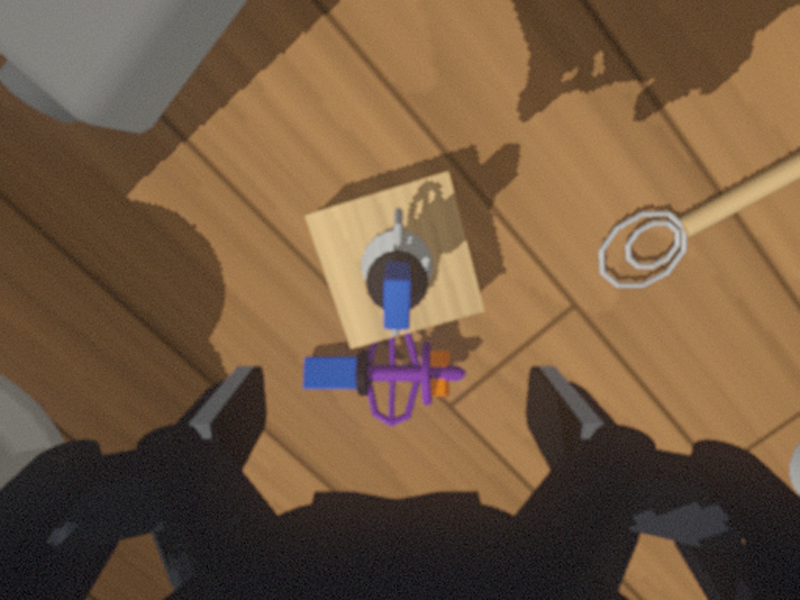

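The gripper is above the beater; its grip top is at about (397,305) in this 800-wide picture. I want to know whether the purple decoy has moved, so I'll look again.

```bash
python3 snap.py s1 scene; python3 - <<'E'
from h import *
import pickle
s=pickle.load(open('pics/w1.pkl','rb')); k=.64
for n,u in (('blue end',(330,373)),('nose',(460,373))):
    P=onz('wrist',(u[0]*k,u[1]*k),25,s);print(n,P,proj('scene',P),proj('top',P))
i=cv2.imread('pics/w1.png');crop(i,180,100,140,130,5,'pics/c2.png')
E
```

```text
1.45 [ 468.01 -152.    230.91] [-0.317  0.146  1.91   0.     1.086  0.43 ] [-0.17 -0.31  1.03] 1.000742231582403
[[-9.000e-04  7.334e-01 -6.798e-01]
 [ 8.000e-04 -6.798e-01 -7.334e-01]
 [-1.000e+00 -1.200e-03  1.000e-04]]
blue end [ 362.86821597 -183.55051398   25.        ] [[120.68904263 223.20711047]] [[325.19064084 284.70071486]]
nose [ 445.67674134 -260.02635269   25.        ] [[127.82525641 256.12928672]] [[351.69828513 253.54454793]]
```

View pics/s1_v.png

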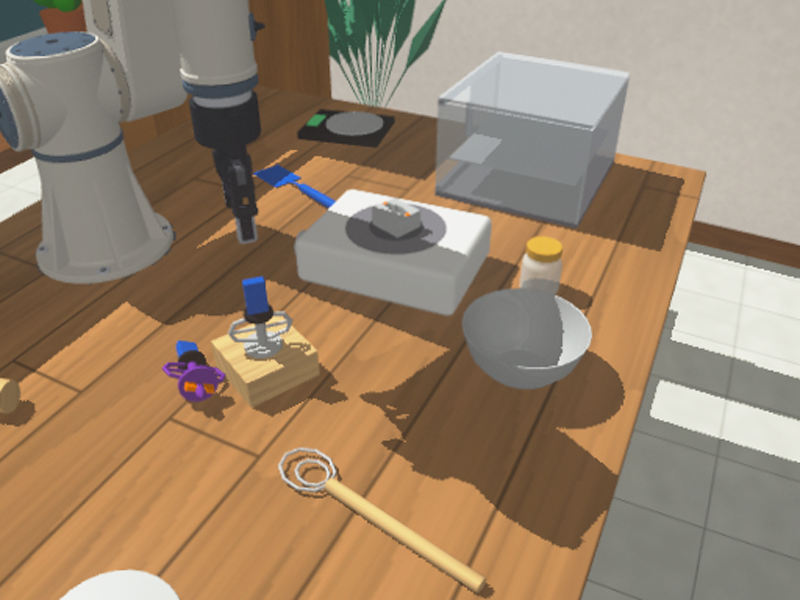

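View pics/c2.png

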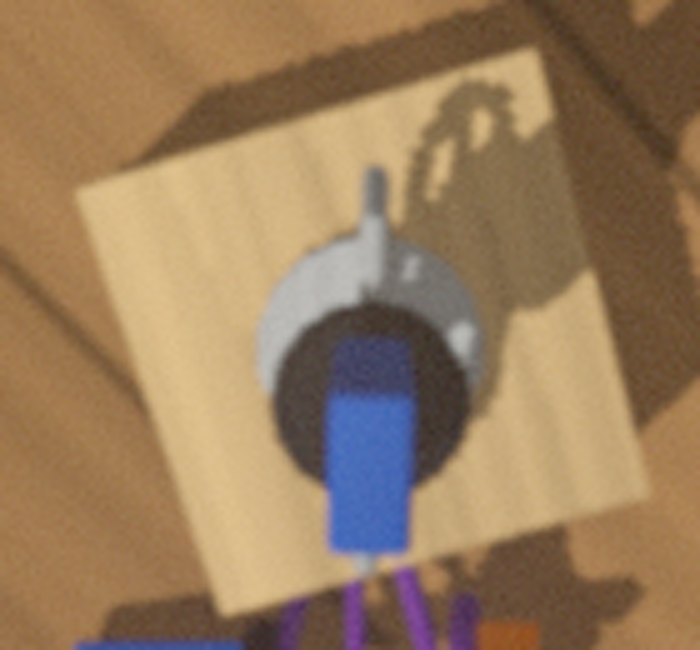

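```bash
python3 - <<'E'
from h import *
import pickle
s=pickle.load(open('pics/w1.pkl','rb'))
c=lambda x,y:(180+x/5,100+y/5)
M=R.from_euler('xyz',s['tcp_rot']).as_matrix()
def sh(n,P): print(n,P.round(1),'tool',(M.T@(P-s['eef_pos'])).round(1))
sh('top',onz('wrist',c(370,472),157,s))
sh('disc',onz('wrist',c(370,397),107,s))
sh('flange',onz('wrist',c(371,347),51,s))
a=onz('wrist',c(375,168),78,s);b=onz('wrist',c(366,570),78,s);d=a-b;sh('loopmid',(a+b)/2);print(np.linalg.norm(d),np.degrees(np.arctan2(d[1],d[0])))
a=onz('wrist',c(370.5,393),157,s);b=onz('wrist',c(370,552),157,s);d=a-b;print(np.linalg.norm(d),np.degrees(np.arctan2(d[1],d[0])))
print('tool -z angle',np.degrees(np.arctan2(-M[1,2],-M[0,2])))
E
```

```text
top [ 473.2 -149.1  157. ] tool [73.9  2.2 -5.2]
disc [ 473.9 -148.5  107. ] tool [123.9   2.3  -6.2]
flange [ 473.6 -149.3   51. ] tool [179.9   2.7  -5.4]
loopmid [ 472.6 -150.2   78. ] tool [152.9   2.5  -4. ]
88.39026659625794 46.03837176795275
26.610073026135996 47.12080451280297
tool -z angle 47.23798595991603
```

Emit:
drive_tool(rows=[30,2,-5,0.5,0,0,100,60,2,-5,0.5,0,0,60,90,2,-5,0.5,0,0,60,110,2,-5,0.5,0,0,60,115,2,-5,0.5,0,0,60,115,2,-5,0.5,0,0,60], newtons=70)

```text
clock: 2.25
eef_pos: [472.6, -150.5, 116.2]
tcp_rot: [-1.5, 1.57, 2.455]
contact_force: [-0.4, -0.1, -0.2]
opening: 0.604
```

```bash
python3 snap.py w2
```

```text
2.25 [ 472.62 -150.5   116.16] [-3.120e-01  3.060e-01  2.006e+00  1.000e-03  8.310e-01  4.460e-01] [-0.42 -0.05 -0.24] 0.6041242313474883
[[-9.000e-04  7.263e-01 -6.874e-01]
 [ 8.000e-04 -6.874e-01 -7.263e-01]
 [-1.000e+00 -1.200e-03  1.000e-04]]
```

View pics/w2_v.png

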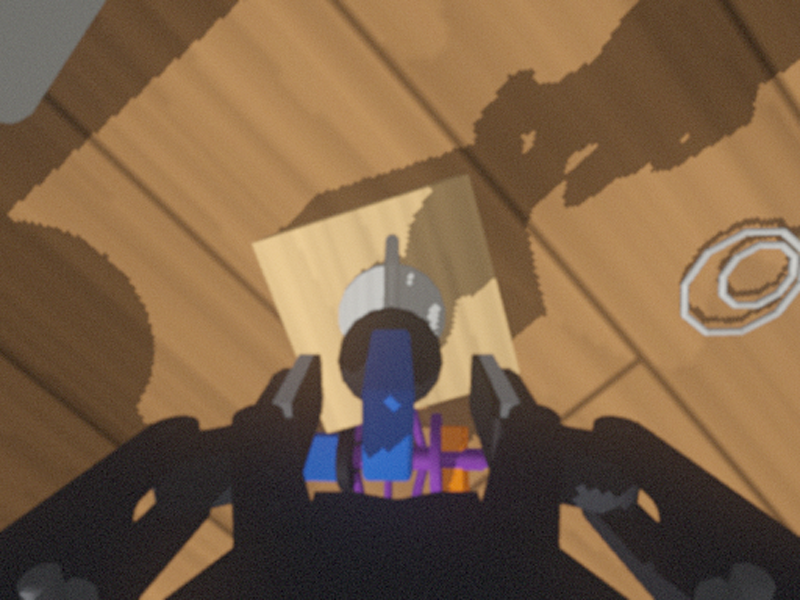

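The grip at (388,400) sits between the pads at 320 and 472, a little left of centre. I'll close now with a 1 mm correction.

Emit:
drive_tool(rows=[0,-1,0,0,0,0,30,0,-1,0,0,0,0,10,0,-1,0,0,0,0,0,0,-1,0,0,0,0,0,0,-1,0,0,0,0,0,0,-1,0,0,0,0,0,0,-1,0,0,0,0,0], newtons=80)

```text
clock: 3.18
eef_pos: [472.6, -149.8, 117.1]
tcp_rot: [2.845, 1.57, 0.517]
contact_force: [-1.6, 0.7, 5.8]
opening: 0.153
```

Emit:
drive_tool(rows=[-10,0,0,0,0,0,0,-30,0,0,0,0,0,0,-60,0,0,0,0,0,0,-90,0,0,0,0,0,0,-120,0,0,0,0,0,0,-140,0,0,0,0,0,0,-140,0,0,0,0,0,0,-140,0,0,0,0,0,0])

```text
clock: 4.18
eef_pos: [471.9, -149.6, 256.3]
tcp_rot: [-1.768, 1.57, 2.187]
contact_force: [-0.1, 0.5, -2.6]
opening: 0.154
```

```bash
python3 snap.py w3; python3 snap.py s3 scene
```

```text
4.175 [ 471.94 -149.62  256.35] [-3.100e-01  1.240e-01  1.876e+00  1.000e-03  1.143e+00  4.470e-01] [-0.1   0.46 -2.62] 0.15375575514657924
[[-5.000e-04  7.265e-01 -6.871e-01]
 [ 7.000e-04 -6.871e-01 -7.265e-01]
 [-1.000e+00 -8.000e-04 -2.000e-04]]
4.225 [ 471.81 -149.58  256.06] [-3.100e-01  1.240e-01  1.876e+00  1.000e-03  1.143e+00  4.470e-01] [-0.42  0.14 -2.25] 0.1551848962154347
[[-1.100e-03  7.265e-01 -6.871e-01]
 [ 9.000e-04 -6.871e-01 -7.265e-01]
 [-1.000e+00 -1.400e-03  1.000e-04]]
```

View pics/w3_v.png

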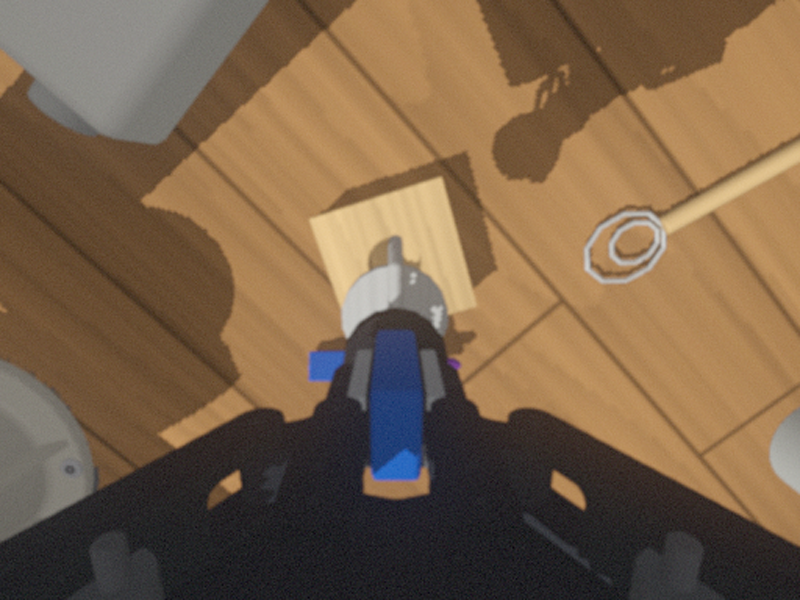

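View pics/s3_v.png

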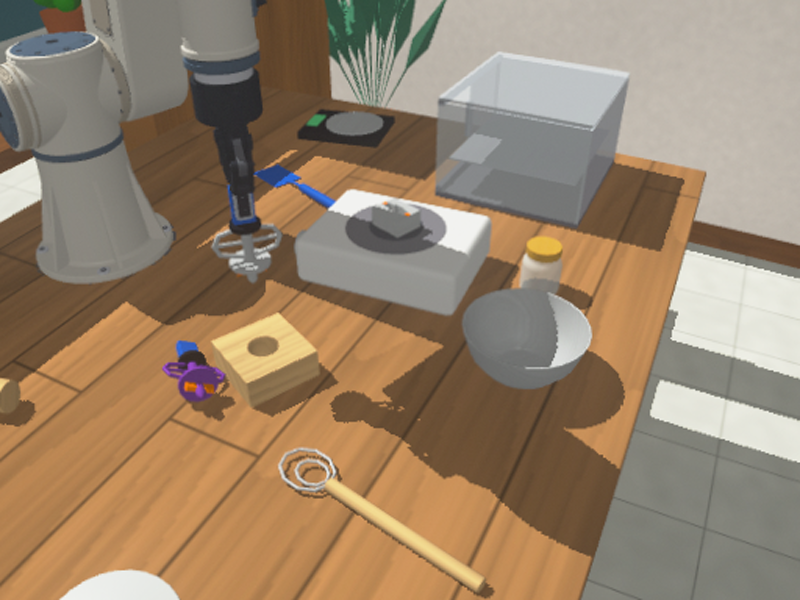

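Beater lifted cleanly and upright in the scene view at (248,250). Next I'll measure where it sits in the hand, then locate the drive.

```bash
python3 - <<'E'
from h import *
import pickle
s=pickle.load(open('pics/w3.pkl','rb'))
M=R.from_euler('xyz',s['tcp_rot']).as_matrix()
i=cv2.imread('pics/w3.png');x0,y0,k=190,140,6
im=cv2.resize(i[y0:y0+100,x0:x0+130],None,fx=k,fy=k,interpolation=cv2.INTER_CUBIC)
t=np.linspace(0,2*np.pi,60)
def draw(P,col):
    q=proj('wrist',s['eef_pos']+P@M.T,s); q=((q-[x0,y0]+.5)*k).astype(int)
    cv2.polylines(im,[q.reshape(-1,1,2)],False,col,1)
for dx,col in ((72,(0,255,0)),):
    draw(np.c_[0*t+dx-6,27*np.cos(t),27*np.sin(t)],col)
    draw(np.c_[0*t+dx-62,20*np.cos(t),20*np.sin(t)],(0,255,255))
    draw(np.array([[dx-56,0,-45],[dx-9,0,-45.]]),(0,0,255))
cv2.imwrite('pics/c3.png',im)
E
```

```text
(no output)
```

View pics/c3.png

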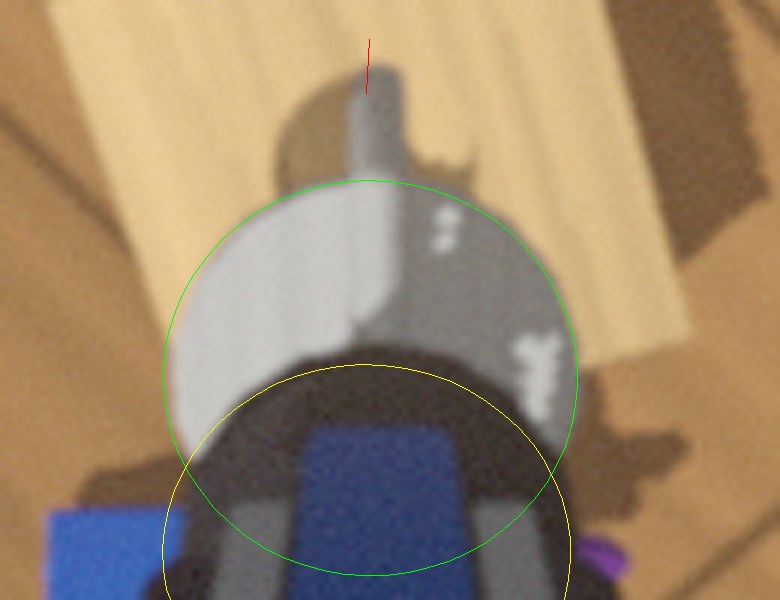

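Emit:
drive_tool(rows=[0,-40,-40,10,0,0,0,0,-80,-80,20,0,0,0,0,-120,-120,30,0,0,0,0,-160,-160,40,0,0,0,0,-200,-200,50,0,0,0,0,-237,-239,60,0,0,0,0,-237,-239,66,0,0,0,0,-237,-239,66,0,0,0,0,-237,-239,66,0,0,0,0,-237,-239,66,0,0,0])

```text
clock: 5.52
eef_pos: [463.9, 185.9, 256.1]
tcp_rot: [-0.057, 1.569, 2.747]
contact_force: [-0.0, 0.3, -1.1]
opening: 0.155
```

```bash
python3 snap.py w4
```

```text
5.525 [463.89 185.94 256.14] [3.770e-01 1.320e-01 1.867e+00 1.000e-03 1.144e+00 2.285e+00] [-0.    0.32 -1.14] 0.1547681954953554
[[-1.600e-03 -3.314e-01 -9.435e-01]
 [ 7.000e-04 -9.435e-01  3.314e-01]
 [-1.000e+00 -1.000e-04  1.700e-03]]
```

View pics/w4_v.png

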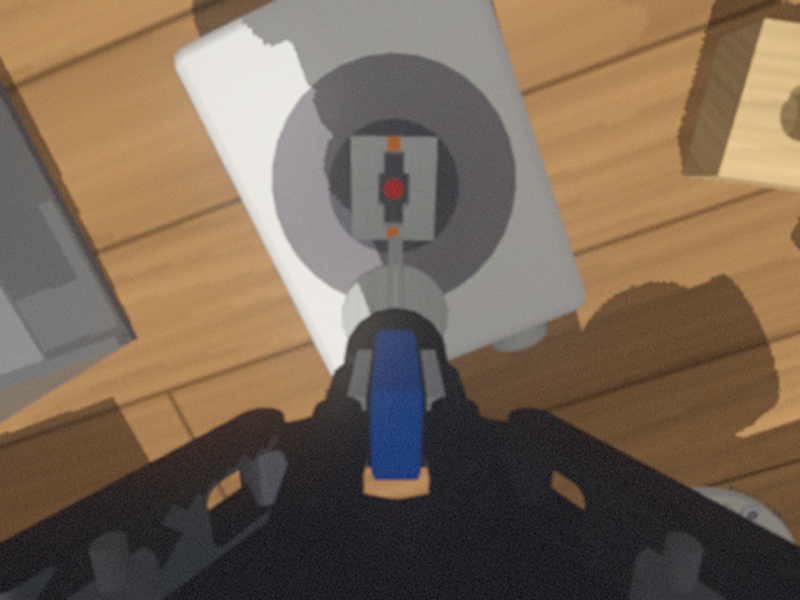

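The drive is in view: its marks are at (394,143) and (393,232), with the slot almost exactly along the tool's z. I'll enlarge it and overlay the models.

```bash
cat > c4.py <<'E'
from h import *
import pickle,sys
n=sys.argv[1]; cx,cz,ang=map(float,sys.argv[2:5]); x0,y0,w,hh,k=map(int,sys.argv[5:10])
s=pickle.load(open(f'pics/{n}.pkl','rb'))
M=R.from_euler('xyz',s['tcp_rot']).as_matrix()
i=cv2.imread(f'pics/{n}.png')
im=cv2.resize(i[y0:y0+hh,x0:x0+w],None,fx=k,fy=k,interpolation=cv2.INTER_CUBIC)
def draw(P,col):
    q=proj('wrist',P,s); q=((q-[x0,y0]+.5)*k).astype(int)
    cv2.polylines(im,[q.reshape(-1,1,2)],True,col,1)
A=np.radians(ang);Rz=np.array([[np.cos(A),-np.sin(A)],[np.sin(A),np.cos(A)]])
def rect(a,b): 
    P=np.array([[a,b],[-a,b],[-a,-b],[a,-b]])/2@Rz.T+[cx,cz]; return np.c_[P,np.full(4,120.)]
draw(rect(62,52),(0,255,0));draw(rect(46,13),(0,255,255))
t=np.linspace(0,2*np.pi,60)
draw(s['eef_pos']+np.c_[0*t+66,27*np.cos(t),27*np.sin(t)]@M.T,(255,0,0))
cv2.imwrite('pics/'+sys.argv[10],im)
P=np.array([cx,cz,120.]);print('tool',(M.T@(P-s['eef_pos'])).round(2),'tool -z angle',np.degrees(np.arctan2(-M[1,2],-M[0,2])))
E
python3 - <<'E'
from h import *
import pickle
s=pickle.load(open('pics/w4.pkl','rb'))
a=onz('wrist',(394*.64-.2,143*.64),120,s);b=onz('wrist',(393*.64-.2,232*.64),120,s);d=a-b
print(a,b,(a+b)/2,np.linalg.norm(d),np.degrees(np.arctan2(d[1],d[0])))
E
python3 c4.py w4 520 166 -19.4 205 75 100 130 6 c4.png
```

```text
[548.25296113 157.18503885 120.        ] [498.09826216 175.53179657 120.        ] [523.17561164 166.35841771 120.        ] 53.40503110872094 -20.092689776717755
tool [136.03   0.23 -59.78] tool -z angle -19.35569972367477
```

View pics/c4.png

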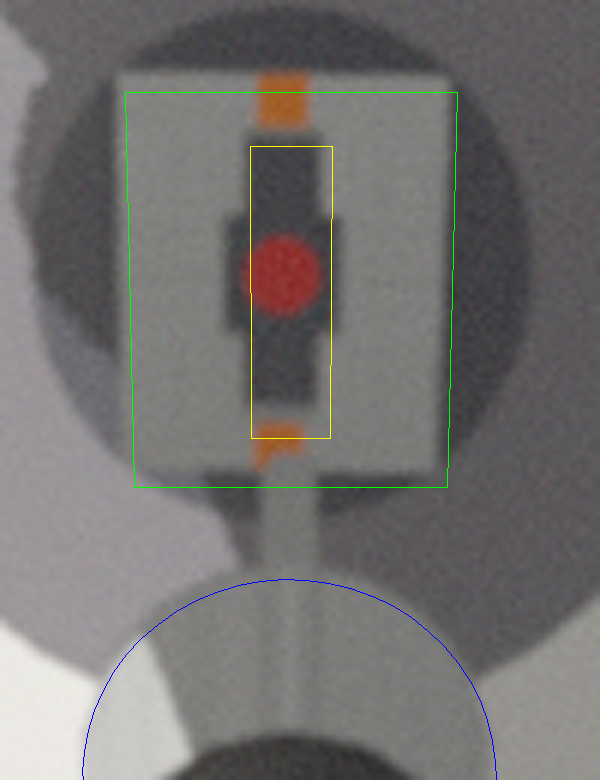

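```bash
python3 c4.py w4 523.2 166.3 -19.9 190 75 130 170 4 c5.png
```

```text
tool [136.03  -1.11 -62.7 ] tool -z angle -19.35569972367477
```

View pics/c5.png

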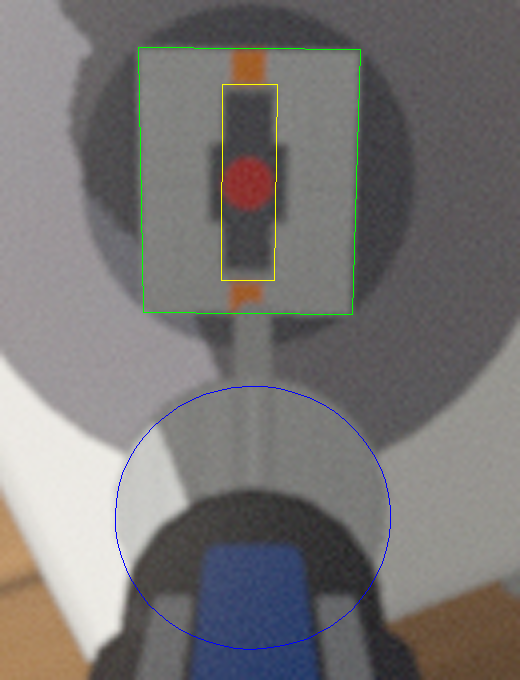

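```bash
python3 - <<'E'
from h import *
import pickle
for n in ('w1','w3','w4'):
    s=pickle.load(open(f'pics/{n}.pkl','rb'));M=R.from_euler('xyz',s['tcp_rot']).as_matrix()
    print(n,proj('wrist',s['eef_pos']+np.array([[66,0,0],[66,0,-27.]])@M.T,s))
print(camera_params('wrist')['tool_from_camera'].round(4).tolist())
E
```

```text
w1 [[252.73166015 205.01111107]
 [252.72219973 171.10365086]]
w3 [[252.73166015 205.01111107]
 [252.72219973 171.10365086]]
w4 [[252.73166015 205.01111107]
 [252.72219973 171.10365086]]
[[0.0003, -0.2638, 0.9646, -142.3372], [1.0, 0.0002, -0.0002, 0.3609], [-0.0001, 0.9646, 0.2638, -68.1691], [0.0, 0.0, 0.0, 1.0]]
```

Emit:
drive_tool(rows=[0,-1,-30,0.5,0,0,0,0,-1,-61.5,0.5,0,0,0,0,-1,-61.5,0.5,0,0,0,0,-1,-61.5,0.5,0,0,0,15,-1,-61.5,0.5,0,0,0,28,-1,-61.5,0.5,0,0,0,28,-1,-61.5,0.5,0,0,0,28,-1,-61.5,0.5,0,0,0])

```text
clock: 6.58
eef_pos: [522.2, 166.7, 228.1]
tcp_rot: [-0.083, 1.569, 2.711]
contact_force: [-0.0, 0.4, -0.8]
opening: 0.154
```

```bash
python3 snap.py s5 scene; python3 snap.py w5;python3 snap.py t5 top; python3 - <<'E'
import cv2
i=cv2.imread('pics/s5.png');cv2.imwrite('pics/c6.png',cv2.resize(i[80:180,190:320],None,fx=6,fy=6,interpolation=cv2.INTER_CUBIC))
E
```

```text
6.575 [522.18 166.71 228.09] [3.060e-01 2.380e-01 1.801e+00 1.000e-03 1.104e+00 2.222e+00] [-0.    0.4  -0.79] 0.1539769417947375
[[-1.600e-03 -3.398e-01 -9.405e-01]
 [ 7.000e-04 -9.405e-01  3.398e-01]
 [-1.000e+00 -1.000e-04  1.700e-03]]
6.625 [522.39 166.75 228.39] [3.060e-01 2.380e-01 1.801e+00 1.000e-03 1.104e+00 2.223e+00] [-0.32 -0.03 -3.02] 0.15223738067061754
[[-1.000e-03 -3.399e-01 -9.405e-01]
 [ 9.000e-04 -9.405e-01  3.399e-01]
 [-1.000e+00 -5.000e-04  1.300e-03]]
6.675 [522.52 166.73 228.51] [3.050e-01 2.380e-01 1.801e+00 1.000e-03 1.104e+00 2.223e+00] [ 0.25 -0.46 -1.85] 0.15243001077558857
[[-8.000e-04 -3.400e-01 -9.404e-01]
 [ 1.000e-03 -9.404e-01  3.400e-01]
 [-1.000e+00 -7.000e-04  1.100e-03]]
```

View pics/c6.png

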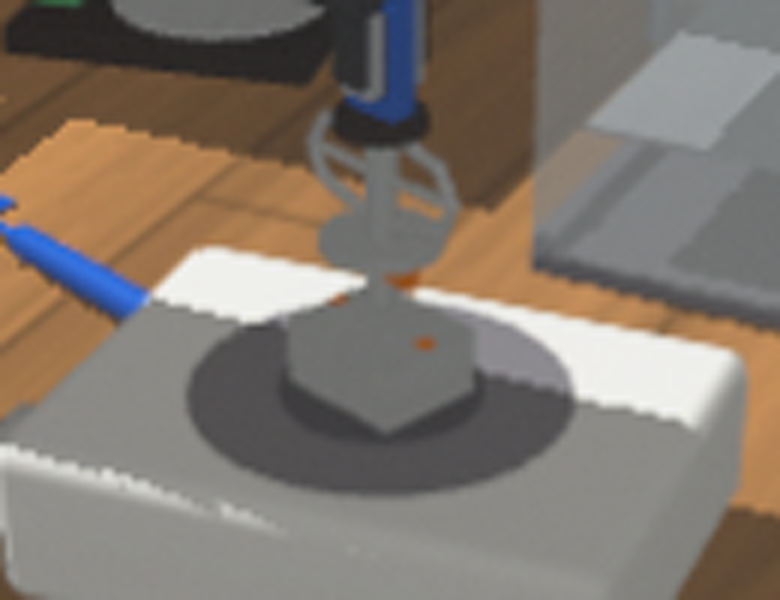

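View pics/w5_v.png

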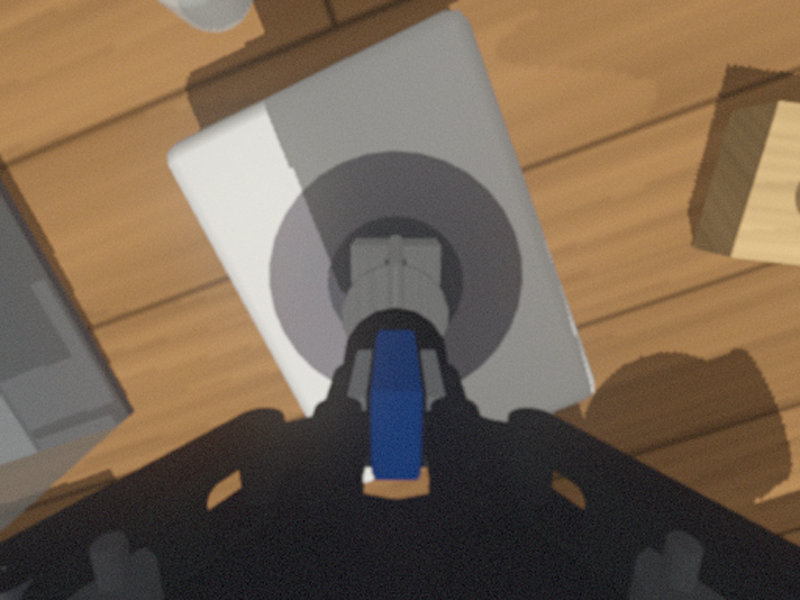

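Both views agree: the nose is over the well (scene crop about (380,290), marks' midpoint (381,321)). The loop at x=396 matches the block centre at 395.5. Descending.

Emit:
drive_tool(rows=[6,0,0,0,0,0,0,12,0,0,0,0,0,0,17,0,0,0,0,0,0,20,0,0,0,0,0,0,23,0,0,0,0,0,0,25,0,0,0,0,0,0,25,0,0,0,0,0,0], newtons=100)

```text
clock: 7.6
eef_pos: [522.5, 166.7, 203.5]
tcp_rot: [-0.518, 1.57, 2.277]
contact_force: [-0.7, 0.2, -2.3]
opening: 0.148
```

Emit:
drive_tool(rows=[2,0,0,0,0,0,0,4,0,0,0,0,0,0,6,0,0,0,0,0,0,8,0,0,0,0,0,0,8,0,0,0,0,0,0])

```text
clock: 8.22
eef_pos: [522.7, 166.8, 195.6]
tcp_rot: [-1.044, 1.57, 1.751]
contact_force: [-0.2, -0.4, 5.2]
opening: 0.146
```

```bash
python3 snap.py s6 scene; python3 snap.py w6; python3 - <<'E'
import cv2
i=cv2.imread('pics/s6.png');cv2.imwrite('pics/c7.png',cv2.resize(i[90:170,200:310],None,fx=7,fy=7,interpolation=cv2.INTER_CUBIC))
E
```

```text
8.225 [522.73 166.81 195.64] [3.050e-01 2.740e-01 1.833e+00 1.000e-03 1.035e+00 2.222e+00] [-0.23 -0.37  5.21] 0.14606984751409702
[[-2.000e-04 -3.401e-01 -9.404e-01]
 [ 1.200e-03 -9.404e-01  3.401e-01]
 [-1.000e+00 -1.000e-03  6.000e-04]]
8.275 [522.74 166.82 195.71] [3.050e-01 2.730e-01 1.833e+00 1.000e-03 1.035e+00 2.222e+00] [-0.43 -0.22  5.73] 0.15097446290392438
[[-2.000e-04 -3.401e-01 -9.404e-01]
 [ 1.200e-03 -9.404e-01  3.401e-01]
 [-1.000e+00 -1.100e-03  6.000e-04]]
```

View pics/c7.png

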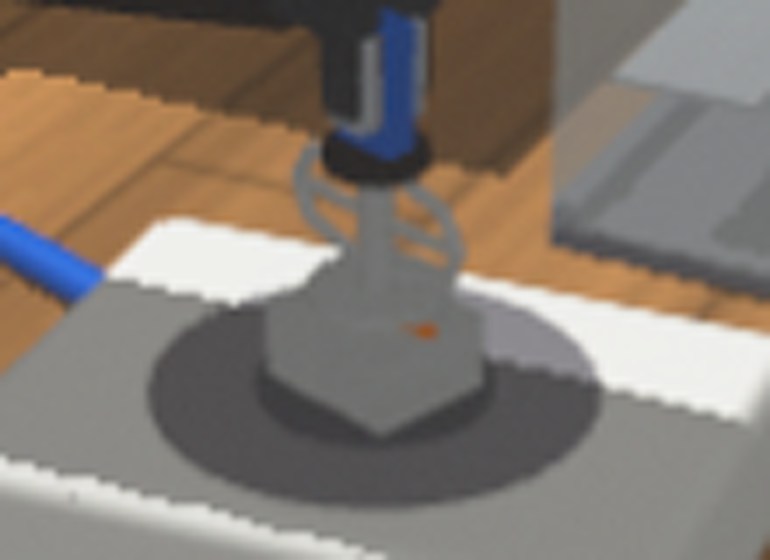

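Wings are in and the spring force is rising (about 7 N net); roughly 3–4 mm remain. I'll press on until the force jumps.

Emit:
drive_tool(rows=[1,0,0,0,0,0,0,2,0,0,0,0,0,0,3,0,0,0,0,0,0,3,0,0,0,0,0,0,3,0,0,0,0,0,0])

```text
clock: 8.95
eef_pos: [522.8, 166.8, 193.0]
tcp_rot: [-1.199, 1.57, 1.596]
contact_force: [-0.8, -0.6, 7.0]
opening: 0.149
```

Emit:
drive_tool(rows=[0.5,0,0,0,0,0,0,1,0,0,0,0,0,0,1,0,0,0,0,0,0])

```text
clock: 9.32
eef_pos: [522.8, 166.8, 192.3]
tcp_rot: [-1.322, 1.57, 1.472]
contact_force: [-1.4, -0.7, 6.5]
opening: 0.153
```

Emit:
drive_tool(rows=[0.5,0,0,0,0,0,0,1,0,0,0,0,0,0,1,0,0,0,0,0,0])

```text
clock: 9.7
eef_pos: [523.0, 166.9, 192.1]
tcp_rot: [-1.658, 1.569, 1.137]
contact_force: [-1.7, -0.7, 12.1]
opening: 0.151
```

Emit:
drive_tool(rows=[0.5,0,0,0,0,0,0,1,0,0,0,0,0,0,1,0,0,0,0,0,0])

```text
clock: 10.07
eef_pos: [523.1, 167.0, 192.1]
tcp_rot: [-1.772, 1.569, 1.023]
contact_force: [-3.0, -1.4, 12.2]
opening: 0.156
```

Emit:
drive_tool(rows=[1.5,0,0,0,0,0,0,3,0,0,0,0,0,0,3,0,0,0,0,0,0])

```text
clock: 10.45
eef_pos: [523.4, 167.2, 192.0]
tcp_rot: [-2.034, 1.568, 0.76]
contact_force: [-8.7, -2.2, 31.5]
opening: 0.149
```

```bash
python3 snap.py s7 scene; python3 snap.py w7; python3 - <<'E'
import cv2
i=cv2.imread('pics/s7.png');cv2.imwrite('pics/c8.png',cv2.resize(i[90:170,200:310],None,fx=7,fy=7,interpolation=cv2.INTER_CUBIC))
E
```

```text
10.45 [523.39 167.17 191.98] [3.060e-01 2.780e-01 1.837e+00 1.000e-03 1.025e+00 2.223e+00] [-8.7  -2.24 31.49] 0.14941181479756427
[[ 0.0021 -0.3401 -0.9404]
 [ 0.002  -0.9404  0.3401]
 [-1.     -0.0026 -0.0013]]
10.5 [523.34 167.15 191.95] [3.060e-01 2.780e-01 1.837e+00 1.000e-03 1.025e+00 2.223e+00] [-8.61 -2.6  31.08] 0.14603557741271236
[[ 0.002  -0.3401 -0.9404]
 [ 0.0019 -0.9404  0.3401]
 [-1.     -0.0025 -0.0013]]
```

View pics/c8.png

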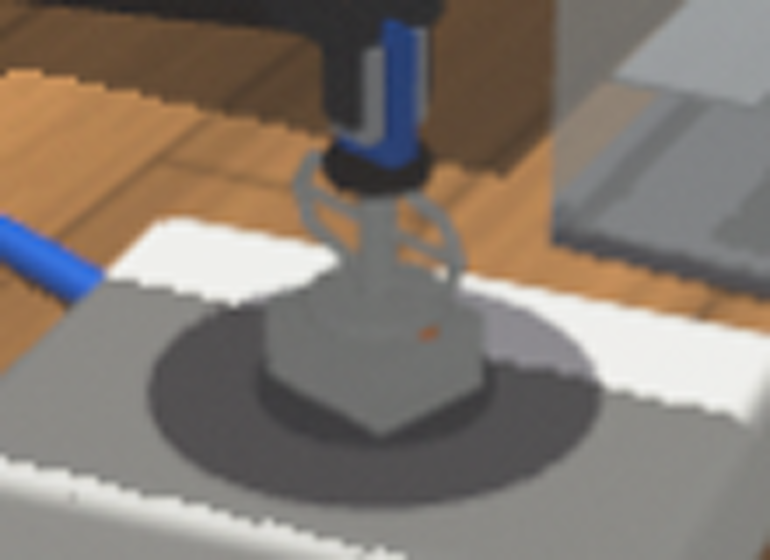

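View pics/w7_v.png

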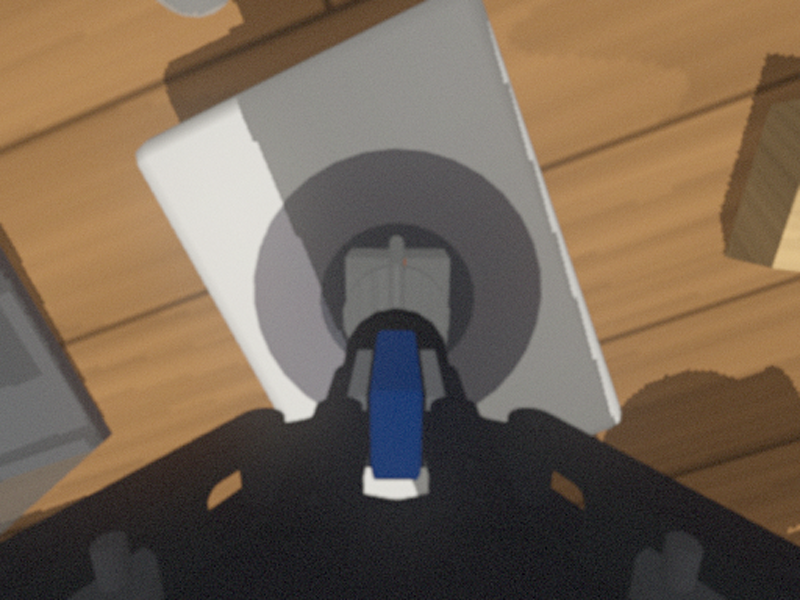

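Emit:
drive_tool(rows=[1.8,0,0,0,0,0,0,1.8,0,0,0,0,0,0,1.8,0,0,0,0,0,0,1.8,0,0,0,0,0,0,1.8,0,0,0,0,0,0,1.8,0,0,0,0,0,0])

```text
clock: 11.3
eef_pos: [523.3, 167.1, 192.0]
tcp_rot: [-2.105, 1.568, 0.69]
contact_force: [-7.2, -1.5, 22.3]
opening: 0.149
```

```bash
python3 snap.py s8 scene; python3 - <<'E'
import cv2
i=cv2.imread('pics/s8.png');cv2.imwrite('pics/c9.png',cv2.resize(i[100:150,225:280],None,fx=12,fy=12,interpolation=cv2.INTER_CUBIC))
E
```

```text
11.3 [523.27 167.1  192.03] [3.060e-01 2.770e-01 1.837e+00 1.000e-03 1.025e+00 2.223e+00] [-7.24 -1.46 22.31] 0.1493707099125867
[[ 0.0023 -0.3401 -0.9404]
 [ 0.0019 -0.9404  0.3401]
 [-1.     -0.0025 -0.0015]]
```

View pics/c9.png

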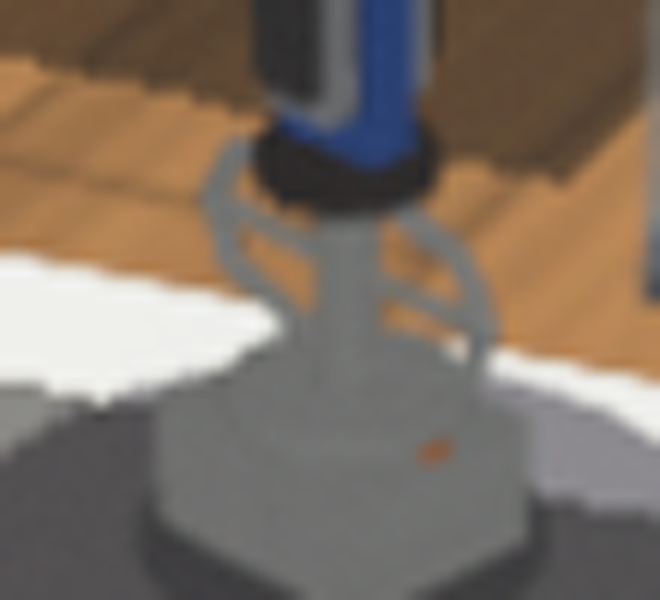

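View pics/s8_v.png

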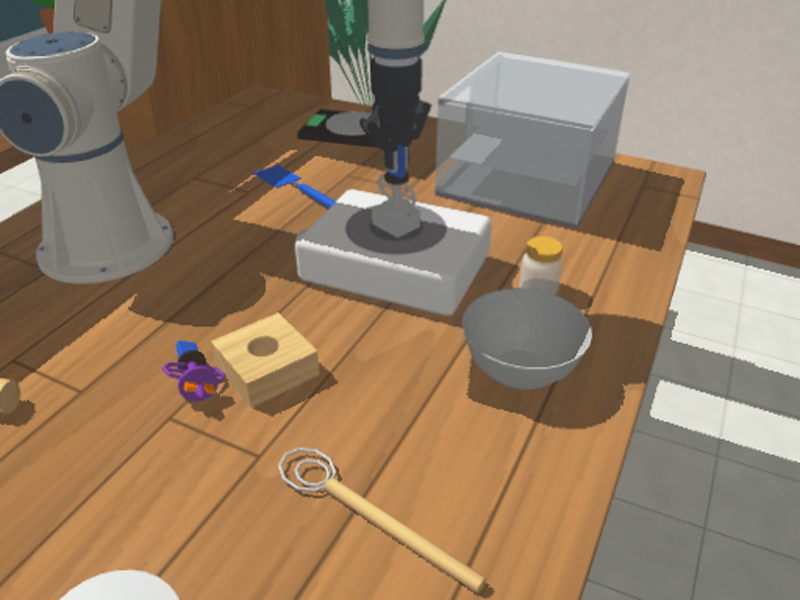

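The flange is flat on the steel with no visible gap, and TCP z has stalled at 192.0 under about 22 N. Bowl, jar and whisk are where they were. Handing in.

```bash
python3 -c "
from rig import r,sign_off
s=r.sense();print(s['clock'],s['eef_pos'],s['contact_force']);print(sign_off())"
```

```text
11.35 [523.27847961 167.12999813 192.0448925 ] [-6.54990687 -1.51904167 22.2746617 ]
the job is handed in; nothing more can be done
None
```

The beater is in the drive and pressed fully home, and the arm is still holding it by the blue grip at 100 N for you to do up the lock. I took it from the stand, turned it about 66° so its wings lined up with the orange marks, slid it straight down, and handed in at 11.35 s.

**Last checks:**
- **Seating:** The force rose with the spring, then jumped while the tool height stalled at 192.0 mm, against about 192 predicted. In the scene view the flange sits flat on the steel.
- **Push:** It briefly reached about 31 N, and I eased it to about 22 N down against the 9 N spring. A sideways force of about 7 N remains on the tool from the press.
- **Alignment:** The tool tilt is about 0.15°.
- **Bystanders:** The bowl, jar and whisk look unmoved in the scene view.

**Odd readings:**
- **Purple decoy:** It stood upright in the first picture and lay on its side by the next one. My path passed well above it and I saw no contact force, so I think it fell on its own, but I can't be sure.
- **Wrist camera:** Its reported calibration shifted by about 1 mm between calls, so I placed the beater relative to the drive within a single image.

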